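Set the grinder speed by clicks and start it

TASK

Get the sharpening grinder running at speed 4: with a fingertip push the lever selector on the grey control box clockwise, click by click, until it rests on the fourth dot after the long OFF mark, without going past it. Then press the flat START button fully down with a fingertip and let it go. Push from the side and do not pinch or force the lever, keep off the mushroom STOP button, and leave the tools and other things on the bench where they are.

Things in the scene. Friction and masses are not known exactly. Their poses are not given: they have to be found in the camera images.
- speed_box: grey speed controller fixed to the bench, 160 x 160 mm, 60 mm tall, with a lever selector on a marked plate in the middle of its flat top. Origin at the centre of its underside, z up. The selector turns about the vertical through the origin
- selector_axis (a point): on the selector's turning axis, 1 mm above the plate (61 mm above the bench); fixed. Seven black marks lie around it at about 66 mm radius, 30 degrees apart: a long dash for OFF in the box's +y direction, then, clockwise from above, six round dots for speeds 1 to 6 (speed 3 in the box's +x, speed 6 in its -y)
- speed (a joint): selector angle a (rad), clockwise from above: 0 = OFF, speed N at N x 0.5236, stops just beyond OFF and 6. The lever points pi/2 - a counter-clockwise from the box's +x. It rests only in clicks: pushed a little over half-way to the next mark it jumps ahead onto it. Needs about 5 N at 42 mm radius, more if pushed fast
- lever_tip (a point): top of the lever's outer end, on its centre line, 58 mm from the axis, 89 mm above the bench. The lever is a black upright bar 12 mm wide with a white line on top, from a round hub of 18 mm radius; its underside is 5 mm and its top 29 mm above the plate. Push it from the side, do not pinch it
- start_top (a point): centre of the top of the START button: flat-topped black round button, 32 mm diameter, on a grey box 80 x 80 x 50 mm with a dark collar of 54 mm diameter, 4 mm high; the button's top is 64 mm above the bench. Pressed straight down
- start (a joint): travel of the START button in m: 0 released, 0.006 fully pressed, springs back; it takes about 1 N to begin and 5 N to press fully
- stop_top (a point): centre of the top of the STOP button: wide black mushroom head, 52 mm diameter, standing 84.5 mm above the bench on an identical grey box. It may stand left or right; it is not to be touched
- stop (a joint): travel of the STOP button in m: 0 released, 0.006 fully pressed
- plane: wooden hand plane, 240 x 58 x 45 mm body with a cross handle 120 mm wide, loose, leave it alone; origin under its middle
- mallet: wooden mallet, head 80 x 120 x 70 mm, handle 200 mm long, lying down, loose, leave it alone; origin under its middle
- chisel: chisel, 260 mm long, lying flat, loose, leave it alone; origin under its middle (under its handle-blade joint)
- whetstone: sharpening stone in a wooden holder, 200 x 75 x 38 mm, loose, leave it alone; origin under its middle
- oil: amber oil bottle, 56 mm diameter, 130 mm tall, loose, leave it alone; origin under its middle
- mug: white mug, 80 mm diameter, 90 mm tall, loose, leave it alone; origin under its middle
- offcut: wooden offcut, 130 x 60 x 40 mm, loose, leave it alone; origin under its middle
Things that resemble listed ones, but are neither listed nor needed, are in the scene too. What is shaped like the part that bears start_top but orange is not meant.

How it is judged:
By the outcome, as a careful person would: the job done as asked, in the order asked, and still so for the second after the job is handed in, with the robot touching nothing.
It also fails if it takes over 48 s, if anything falls off the work surface, if the arm or the gripper's body presses on something with over 40 N, if the wrist force passes 120 N, or if a joint passes its speed limit or range.

ROBOT

A 6-joint arm with a two-finger parallel gripper is mounted at the origin on the work surface. World frame = base frame: x ahead of the robot, y to its left, z up, the work surface at z = 0. Lengths are in mm, angles in rad, forces in N, time in s.
With the tool pointing down it reaches from about 350 to 850 mm from the base axis. Payload 8.1 kg.
Tool frame: the origin (TCP) lies at the very end of the fingers, on their centre line; the grasp point (between the pads) lies grasp_offset behind it (grasp_offset is the distance from the TCP to the grasp point, in mm); x points along the fingers, z is the direction in which the jaws open and shut, and the axes are right-handed (so a half turn about x gives the same grasp; the last joint's range is limited). The gripper opens to 93 mm and grips with 3 to 60 N. Pads are 15 mm wide; open, the fingers measure 128 mm over their backs; the gripper's body (75 mm by 188 mm) begins 65 mm behind the grasp point.
Start: joints at [-1.223, 0.13, 1.488, -0, 1.523, -0.085], TCP at [251.668, -544.673, 218.635] pointing down, gripper open.
Joint ranges: [-2.96, 2.96], [-0.89, 2.26], [0.02, 2.5], [-1.34, 4.48], [0, 2.73], [-2.66, 2.66]. Speed limits (rad/s): [2.39, 2.39, 2.79, 3.14, 3.14, 3.14].

INTERFACE

Orientations are given as a unit quaternion [x, y, z, w].
In Python, from workcell import * gives the robot as it stands.
- The arm moves only by the shell command python3 -m handwheel 'ROWS'. ROWS is JSON, one flat list of numbers, 7 for each row, row after row: the turn, a rotation vector about the world's x, y, z in degrees, then the shift along the world's x, y, z in cm, then the closure in counts, from 0 (fully open) to 255 (shut). A call has 1 to 12 rows; each row is the pose to reach, as a shift and turn from the pose measured when the call began; what a row does not reach only later rows make up. A row lasts 1/12 s, in which the tool goes at most 41.7 mm and 7.16 degrees, less where a joint would pass 70% of its speed; a pose out of reach is approached as far as the arm can. A call with a gripper value outside its range is refused whole. The fingers move at their own pace and stop on an object; the grip force is fixed at half the most. Time passes only in rows, so rows that repeat a pose let the fingers close. It gives the time, the measured TCP pose, the force and the opening at its end, in the units of the state.
- read_state(): the state, without advancing time (a new reading comes with each control period).
- camera(name): name is "side" or "top" or "wrist"; returns (picture, depth): 384x512x3 uint8, blue, green, red; 384x512 float32, mm along the optical axis (not along the pixel's ray), 0 where there is no reading.
- camera_model(name): a dict with "fx", "fy", "cx", "cy" (pixels), "k1" (the pictures are not rectified: a ray, as slopes to the right and down, at radius r is drawn at 1 + k1 r^2 times it, then the intrinsics apply), "pose" (4x4, takes a point from camera to world coordinates). Camera axes: x right, y up, looking along -z (the intrinsics and any distortion apply to the point x, -y, -z); pixel columns grow to the right and rows downward; lengths in mm; the calibration is good to about 2 mm. A picture is of the moment at which its call begins: read the wrist's pose just before it. camera_model takes no time and is no camera call; for the wrist camera it gives the pose at the moment of the call.
- hand_in(): hands the job in, once; it reports no verdict.
The state is a dict: "clock": time; "joint_pos": joint angles; "dq": joint speeds; "joint_torque": joint torques, N m; "ee_pos": TCP position; "ee_rot": TCP orientation; "ft_force": force on the tool from outside, world axes, zero at the start; "ft_torque": the same for the moment, N m; "width": finger opening in mm.
Only numpy, scipy, OpenCV 4.12 (cv2) and the standard library are available. Lean on these libraries where they do the work, as an engineer would, in place of code of your own. Each camera call takes 0.05 s, during which the arm holds its last target.

## Working session

There is one attempt and no reset: what is moved stays moved. The work goes in short steps, Python scripts to look and compute and a shell command to move; the robot and the scene stay as the last step left them, time stands still between calls to the robot, and variables do not carry over. Pictures are saved under pics/ and viewed, and the job is handed in when it is done.

```bash
mkdir -p pics; ls
python3 - <<'E'
from workcell import *
import cv2
s=read_state();print(s)
for n in("top","side"):
    p,d=camera(n);cv2.imwrite(f"pics/{n}0.png",p)
    import numpy as np
    np.save(f"pics/{n}0.npy",d);m=camera_model(n);print(n,m)
E
```

```text
pics
{'clock': 0.0, 'joint_pos': array([-1.22336583e+00,  1.31151472e-01,  1.48925646e+00, -1.19676598e-05,
        1.52298303e+00, -8.54235742e-02]), 'dq': array([-0.0004334 ,  0.00068197,  0.00030942,  0.00030521, -0.00044412,
       -0.00019173]), 'joint_torque': array([-4.85953769e-04, -5.59858203e+01, -4.91748869e+01,  7.66498852e-02,
        3.57722933e-02, -1.84236224e-04]), 'ee_pos': array([ 251.49168455, -544.1380835 ,  217.60575781]), 'ee_rot': array([ 0.3813481 ,  0.59621306, -0.38058081,  0.59519901]), 'ft_force': array([ 0.89273548, -0.3481523 , -0.05147463]), 'ft_torque': array([-0.00574048,  0.03258419, -0.02170051]), 'width': 93.10125304747024}
top {'fx': 388.6580860903895, 'fy': 388.6580860903895, 'cx': 253.80329686172576, 'cy': 194.36028111445754, 'k1': -0.043386736477641484, 'pose': array([[-1.01916894e-02,  9.94408295e-01, -1.05110758e-01,
         4.27789753e+02],
       [-9.99849321e-01, -8.65703336e-03,  1.50462993e-02,
         8.16290457e+00],
       [ 1.40522174e-02,  1.05248268e-01,  9.94346689e-01,
         1.22090530e+03],
       [ 0.00000000e+00,  0.00000000e+00,  0.00000000e+00,
         1.00000000e+00]])}
side {'fx': 361.15760442509446, 'fy': 361.15760442509446, 'cx': 254.48997623430697, 'cy': 186.60965849685832, 'k1': -0.01744264504297703, 'pose': array([[-9.85555997e-01,  1.17003389e-01, -1.22431956e-01,
         3.92038791e+02],
       [-1.69065154e-01, -7.21677076e-01,  6.71266841e-01,
         7.86870048e+02],
       [-9.81584042e-03,  6.82270038e-01,  7.31034366e-01,
         9.48182170e+02],
       [ 0.00000000e+00,  0.00000000e+00,  0.00000000e+00,
         1.00000000e+00]])}
```

View pics/top0.png

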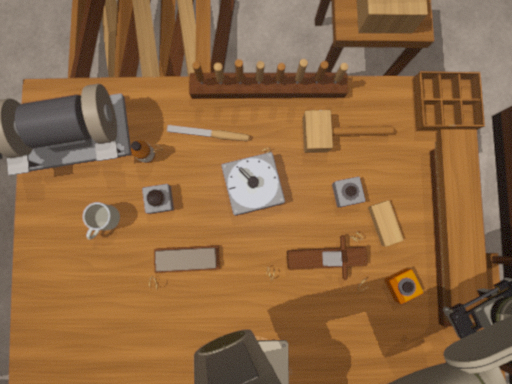

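View pics/side0.png

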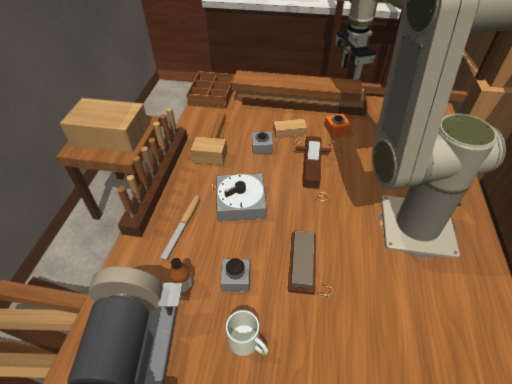

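The top view shows the speed box at about (253,183), with its lever pointing up-left. Grey button boxes sit at (157,198), which looks like the mushroom, and (349,191), which looks flat with a collar. The orange decoy is at (406,285). Next I'll zoom in and measure.

```bash
cat > h.py <<'E'
import numpy as np,cv2
def ray(m,u,v):
    K=np.array([[m['fx'],0,m['cx']],[0,m['fy'],m['cy']],[0,0,1]])
    p=cv2.undistortPoints(np.array([[[u,v]]],float),K,np.array([m['k1'],0,0,0,0.]))[0,0]
    return np.array([p[0],-p[1],-1.])
def atz(m,u,v,z):
    P=np.array(m['pose']);d=P[:3,:3]@ray(m,u,v);o=P[:3,3];return o+d*(z-o[2])/d[2]
def atd(m,u,v,dep):
    P=np.array(m['pose']);return P[:3,:3]@(ray(m,u,v)*dep)+P[:3,3]
def proj(m,X):
    P=np.array(m['pose']);c=P[:3,:3].T@(np.array(X)-P[:3,3]);x=c[0]/-c[2];y=-c[1]/-c[2]
    s=1+m['k1']*(x*x+y*y);return m['fx']*x*s+m['cx'],m['fy']*y*s+m['cy']
E
python3 - <<'E'
from workcell import *
from h import *
p=cv2.imread('pics/top0.png');d=np.load('pics/top0.npy');m=camera_model('top')
for u,v in((157,198),(349,190),(344,200),(253,182),(265,175),(240,200),(243,173),(276,200)):
    print(u,v,atd(m,u,v,d[v,u]).round(1))
a=cv2.resize(p[145:221,215:295],None,fx=7.5,fy=7.5,interpolation=cv2.INTER_CUBIC);cv2.imwrite('pics/z1.png',a)
b=np.hstack([cv2.resize(p[170:220,x:x+50],None,fx=8,fy=8,interpolation=cv2.INTER_CUBIC) for x in(132,325)]);cv2.imwrite('pics/z2.png',b)
E
```

```text
157 198 [540.3 276.8  77.9]
349 190 [ 560.9 -296.7   63.5]
344 200 [ 532. -284.   49.]
253 182 [584.5  -7.   85.1]
265 175 [608.9 -43.8  60.6]
240 200 [533.9  32.2  59.1]
243 173 [611.   22.2  88.8]
276 200 [533.  -75.9  59.1]
```

View pics/z1.png

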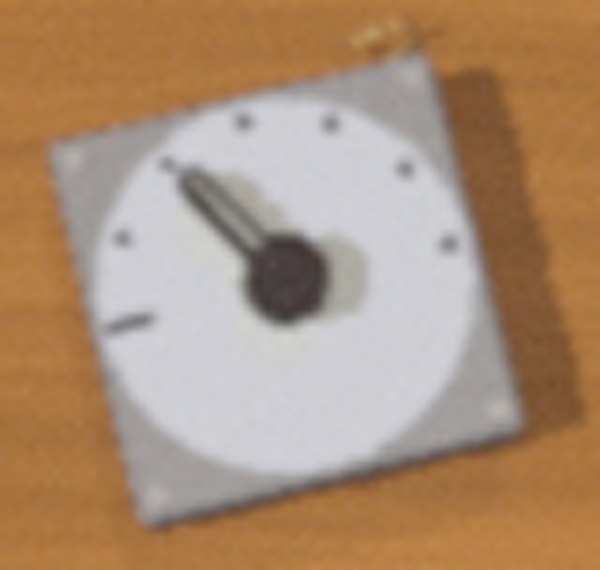

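View pics/z2.png

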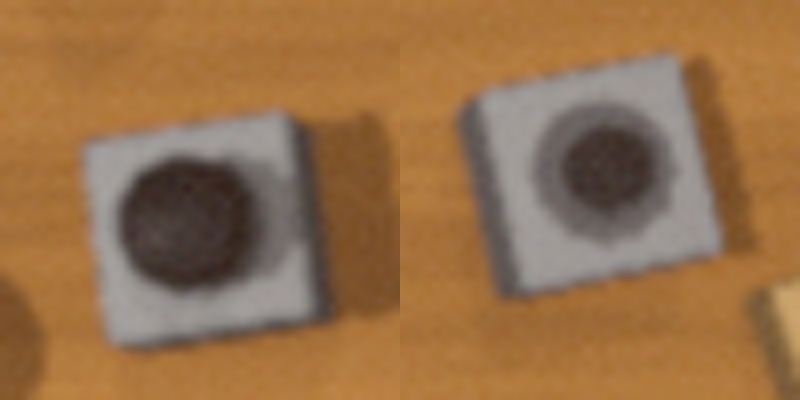

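The lever rests at dot 2, in line with zoom pixel (168,163), so it needs two clicks to reach dot 4 at (330,123). START is the right-hand box: a flat button in a collar, measured at z=63.5. STOP is the left-hand mushroom.

Run:
```python
from workcell import *
from h import *
m=camera_model('top')
f=lambda u,v,x0,y0,s:(x0+(u+.5)/s-.5,y0+(v+.5)/s-.5)
D=[(122,238),(168,163),(243,122),(330,123),(405,169),(449,243)]
W=np.array([atz(m,*f(u,v,215,145,7.5),60)[:2] for u,v in D])
off=atz(m,*f(128,323,215,145,7.5),60)
# fit c, R=66, theta
from scipy.optimize import least_squares
def r(p):
    a=p[2]-np.arange(1,7)*np.pi/6
    return (W-np.c_[p[0]+66*np.cos(a),p[1]+66*np.sin(a)]).ravel()
s=least_squares(r,[580,-8,1.8]);print(s.x,np.degrees(s.x[2]),r(s.x).round(1))
c=s.x[:2];print('off',off,'tip->',atz(m,*f(186,176,215,145,7.5),89))
for k in range(7):
    a=s.x[2]-k*np.pi/6;print(k,np.degrees(a).round(1),(c+58*np.array([np.cos(a),np.sin(a)])).round(1))
co=np.array([(50,147),(427,55),(523,427),(150,523)])
print('corners',np.mean([atz(m,*f(u,v,215,145,7.5),60) for u,v in co],0))
print('start',atz(m,*f(608-400,168,325,170,8),64),'stop',atz(m,*f(187,223,132,170,8),84))
# side check
ms=camera_model('side');print('side proj',proj(ms,[*c,61]),proj(ms,atz(m,*f(208,168,325,170,8),64)))
p=cv2.imread('pics/side0.png')
b=np.hstack([cv2.resize(p[y:y+60,x:x+60],None,fx=6,fy=6,interpolation=cv2.INTER_CUBIC) for x,y in((211,165),(235,115))]);cv2.imwrite('pics/z3.png',b)
```

```text
[588.06428241  -5.89498288   1.8072711 ] 103.54900621968481 [-0.9  1.9  0.4  1.1  0.7  0.7  0.9 -0.3 -0.4 -1.2 -0.7 -2.2]
off [571.43082617  57.06895907  60.        ] tip-> [625.88703642  32.81929529  89.        ]
0 103.5 [574.5  50.5]
1 73.5 [604.5  49.7]
2 43.5 [630.1  34.1]
3 13.5 [644.5   7.7]
4 -16.5 [643.7 -22.3]
5 -46.5 [628.  -47.9]
6 -76.5 [601.7 -62.3]
corners [585.62783889  -7.10514081  60.        ]
start [ 559.0595628  -301.25443915   64.        ] stop [541.41010118 281.45063153  84.        ]
side proj (np.float64(239.3642311243782), np.float64(189.6799155413364)) (np.float64(261.733668500426), np.float64(134.52836100305186))
```

View pics/z3.png

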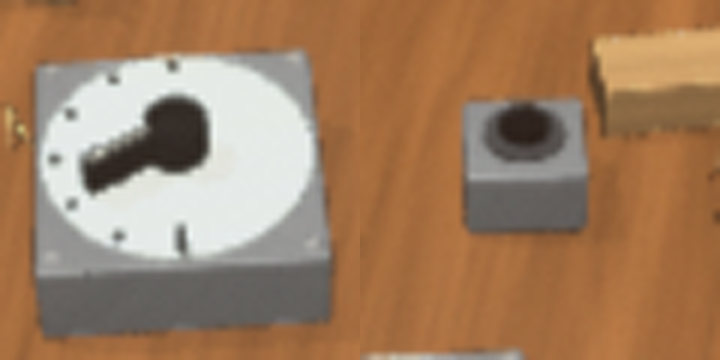

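Run:
```python
from workcell import *
import workcell
from h import *
from scipy.spatial.transform import Rotation as R
s=read_state();print(R.from_quat(s['ee_rot']).as_matrix().round(3));
try: print(grasp_offset)
except Exception as e: print(e, [x for x in dir(workcell) if x[0]!='_'])
p,d=camera('wrist');cv2.imwrite('pics/w0.png',p)
```

```text
[[-0.001  0.908  0.419]
 [ 0.002  0.419 -0.908]
 [-1.     0.    -0.002]]
18.8
```

View pics/w0.png

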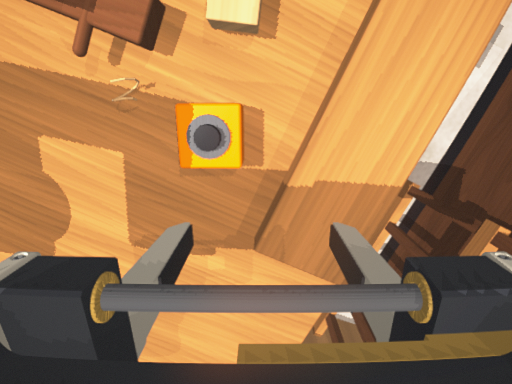

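The jaw axis is already nearly tangential to the lever over the sweep I need. So no turn is required: I close the fingers, move above the counter-clockwise side of the lever, lower, then push along the jaw axis.

```bash
python3 -m handwheel '[0,0,0,1.8,3,0,255, 0,0,0,3.6,6.1,0,255, 0,0,0,5.4,9.2,0,255, 0,0,0,7.2,12.3,0,255, 0,0,0,9,15.4,0,255, 0,0,0,10.8,18.5,0,255, 0,0,0,12.6,21.6,0,255, 0,0,0,14.4,24.7,0,255, 0,0,0,16.2,27.8,0,255, 0,0,0,18,30.9,0,255, 0,0,0,19.5,33.5,0,255, 0,0,0,19.5,33.5,0,255]'
```

```text
clock: 1.15
ee_pos: [448.4, -204.8, 217.7]
ee_rot: [0.381, 0.597, -0.379, 0.596]
ft_force: [-0.3, -0.2, 0.9]
width: 17.5
```

```bash
python3 -m handwheel '[0,0,0,1.8,3,0,255, 0,0,0,3.6,6.1,0,255, 0,0,0,5.4,9.2,0,255, 0,0,0,7.2,12.3,0,255, 0,0,0,9,15.4,0,255, 0,0,0,10.8,18.5,0,255, 0,0,0,12.6,21.6,-2,255, 0,0,0,14.4,24.7,-4,255, 0,0,0,15.6,26.7,-6,255, 0,0,0,15.6,26.7,-8,255, 0,0,0,15.6,26.7,-8,255, 0,0,0,15.6,26.7,-8,255]'
python3 - <<'E'
from workcell import *
import cv2
print(read_state()['ee_pos'],read_state()['width'])
p,d=camera('side');cv2.imwrite('pics/s1.png',cv2.resize(p[100:250,170:330],None,fx=4,fy=4,interpolation=cv2.INTER_CUBIC))
p,d=camera('wrist');cv2.imwrite('pics/w1.png',p)
E
```

```text
clock: 2.15
ee_pos: [603.0, 61.7, 136.0]
ee_rot: [0.38, 0.598, -0.379, 0.595]
ft_force: [0.1, -0.2, 0.7]
width: 0.6
[602.98328319  61.70711835 135.97009858] 0.5583625329209353
```

View pics/s1.png

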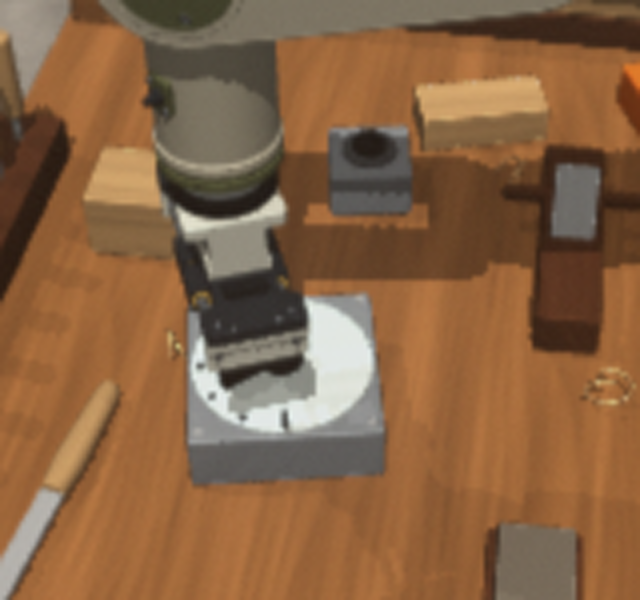

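View pics/w1.png

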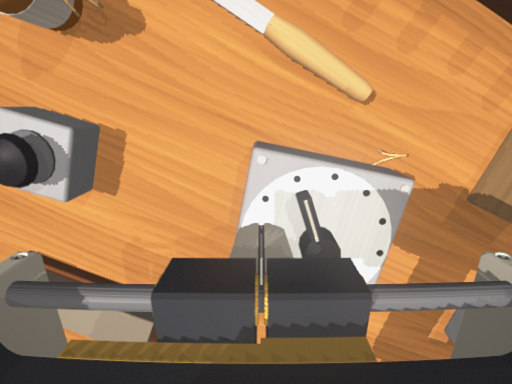

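The wrist view shows the closed fingers at about (262,240), on the counter-clockwise side of the lever (300,195)-(318,245). Dots 1–6 run from (265,199) to (380,253). I'll use them to refine the axis, and check the lever tip and the fingertip footprint.

Run:
```python
from workcell import *
from h import *
m=camera_model('wrist')
D=[(265,199),(297,179),(335,177),(366,193),(382,221),(380,253)]
W=np.array([atz(m,*q,60)[:2] for q in D])
from scipy.optimize import least_squares
def r(p):
    a=p[2]-np.arange(1,7)*np.pi/6
    return (W-np.c_[p[0]+66*np.cos(a),p[1]+66*np.sin(a)]).ravel()
s=least_squares(r,[580,-8,1.8]);print(s.x,np.degrees(s.x[2]),r(s.x).round(1))
print('tip',atz(m,301,193,89),'TCP proj',proj(m,read_state()['ee_pos']))
E=read_state()['ee_pos'];e1=np.array([.908,.419,0]);j=np.array([.419,-.908,0])
for a,b in((7.5,17.5),(7.5,-17.5),(-7.5,17.5)):print(proj(m,E+a*e1+b*j))
```

```text
[587.81630933  -7.81425332   1.80925523] 103.66268885554422 [-0.9  2.3  0.3  1.4  0.7  0.1  0.5 -0.4  0.2 -1.1 -0.9 -2.3]
tip [631.59889601  37.2753877   89.        ] TCP proj (np.float64(261.3901740733818), np.float64(235.05238032028797))
(np.float64(287.7899140722042), np.float64(224.90587099516256))
(np.float64(235.09800500140915), np.float64(224.65120883006009))
(np.float64(287.0367018806851), np.float64(245.15015450353968))
```

```bash
python3 -m handwheel '[0,0,0,0.2,0.1,-2,255, 0,0,0,0.2,0.1,-4,255, 0,0,0,0.2,0.1,-5.5,255, 0,0,0,0.2,0.1,-6.3,255, 0,0,0,0.2,0.1,-6.3,255, 0,0,0,0.2,0.1,-6.3,255]'
```

```text
clock: 2.75
ee_pos: [607.4, 61.6, 77.3]
ee_rot: [0.382, 0.596, -0.379, 0.596]
ft_force: [-0.0, 0.3, 0.5]
width: 0.5
```

```bash
python3 -m handwheel '[0,0,0,0,0,-0.4,255, 0,0,0,0,0,-0.4,255]'; python3 -m handwheel '[0,0,0,0,0,0,255]'
```

```text
clock: 2.92
ee_pos: [608.5, 61.3, 74.7]
ee_rot: [0.382, 0.595, -0.378, 0.597]
ft_force: [0.3, -0.4, -0.1]
width: 0.3
clock: 3.0
ee_pos: [608.9, 61.3, 75.5]
ee_rot: [0.382, 0.595, -0.378, 0.597]
ft_force: [0.6, -0.2, 0.8]
width: 0.5
```

```bash
python3 -m handwheel '[0,0,0,0,-0.3,-0.2,255, 0,0,0,0.1,-0.6,-0.3,255, 0,0,0,0.2,-0.8,-0.3,255, 0,0,0,0.3,-1,-0.3,255, 0,0,0,0.4,-1.2,-0.3,255, 0,0,0,0.5,-1.4,-0.3,255, 0,0,0,0.6,-1.6,-0.3,255, 0,0,0,0.6,-1.7,-0.3,255]'
python3 - <<'E'
from workcell import *
import cv2
p,d=camera('wrist');cv2.imwrite('pics/w2.png',p)
E
```

```text
clock: 3.67
ee_pos: [615.2, 44.7, 72.6]
ee_rot: [0.383, 0.595, -0.378, 0.597]
ft_force: [0.9, 4.5, 1.2]
width: 0.4
```

View pics/w2.png

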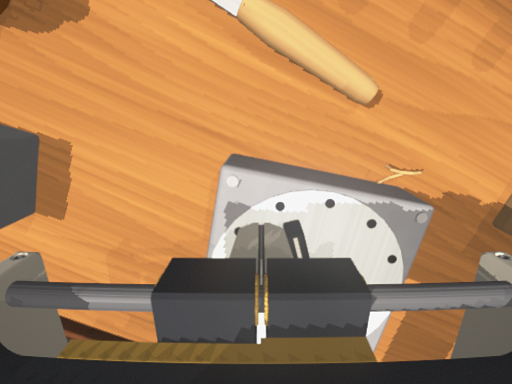

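The finger is in contact at 4.5 N. The lever end is at (293,228) and has begun to move. I'll continue slowly.

```bash
python3 -m handwheel '[0,0,0,0.1,-0.2,0,255, 0,0,0,0.1,-0.3,0,255, 0,0,0,0.2,-0.4,0,255, 0,0,0,0.2,-0.5,0,255, 0,0,0,0.3,-0.6,0,255, 0,0,0,0.3,-0.7,0,255, 0,0,0,0.3,-0.8,0,255, 0,0,0,0.3,-0.8,0,255]'
python3 - <<'E'
from workcell import *
import cv2
p,d=camera('wrist');cv2.imwrite('pics/w3.png',p)
E
```

```text
clock: 4.38
ee_pos: [618.1, 36.2, 72.6]
ee_rot: [0.383, 0.595, -0.378, 0.597]
ft_force: [-0.8, 2.6, 0.1]
width: 0.4
```

View pics/w3.png

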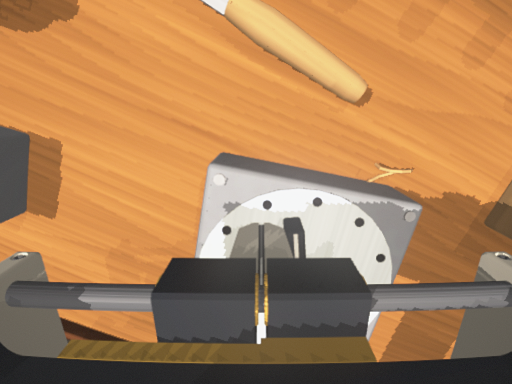

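The lever end (294,222) is about half-way between dot 2 (267,205) and dot 3 (317,202), and the force is falling. It needs a few mm more.

```bash
python3 -m handwheel '[0,0,0,0,-0.1,0,255, 0,0,0,0.1,-0.2,0,255, 0,0,0,0.1,-0.3,0,255, 0,0,0,0.1,-0.4,0,255, 0,0,0,0.1,-0.4,0,255]'
python3 - <<'E'
from workcell import *
import cv2
p,d=camera('wrist');cv2.imwrite('pics/w4.png',p)
E
```

```text
clock: 4.85
ee_pos: [619.0, 31.6, 72.5]
ee_rot: [0.383, 0.595, -0.378, 0.597]
ft_force: [0.5, -1.0, 0.1]
width: 0.4
```

View pics/w4.png

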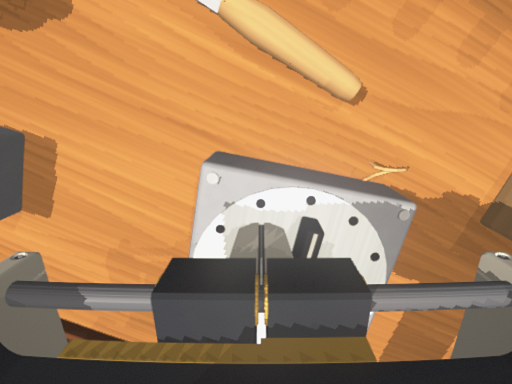

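The lever jumped to dot 3: it now points at (311,201) and the finger is free. Next is the second click.

```bash
python3 -m handwheel '[0,0,0,0.1,-0.2,0,255, 0,0,0,0.2,-0.4,0,255, 0,0,0,0.3,-0.6,0,255, 0,0,0,0.3,-0.7,0,255, 0,0,0,0.4,-0.8,0,255, 0,0,0,0.4,-0.9,0,255, 0,0,0,0.5,-1,0,255, 0,0,0,0.5,-1.1,0,255, 0,0,0,0.6,-1.2,0,255, 0,0,0,0.6,-1.3,0,255, 0,0,0,0.6,-1.3,0,255]'
python3 - <<'E'
from workcell import *
import cv2
p,d=camera('wrist');cv2.imwrite('pics/w5.png',p)
E
```

```text
clock: 5.82
ee_pos: [624.7, 19.4, 72.4]
ee_rot: [0.383, 0.595, -0.378, 0.597]
ft_force: [-2.3, 4.6, 0.7]
width: 0.8
```

View pics/w5.png

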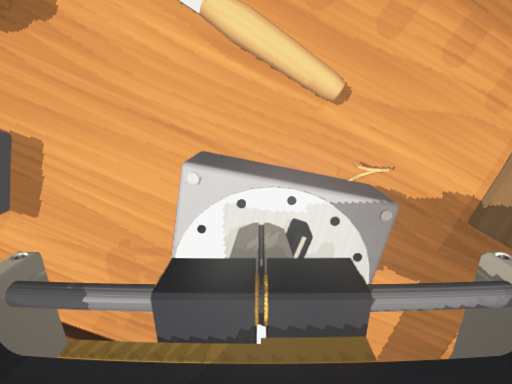

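```bash
python3 -m handwheel '[0,0,0,0,-0.1,0,255, 0,0,0,0.1,-0.2,0,255, 0,0,0,0.1,-0.3,0,255, 0,0,0,0.2,-0.4,0,255, 0,0,0,0.2,-0.5,0,255, 0,0,0,0.2,-0.5,0,255]'
python3 - <<'E'
from workcell import *
import cv2
p,d=camera('wrist');cv2.imwrite('pics/w6.png',p)
E
```

```text
clock: 6.37
ee_pos: [627.1, 13.6, 72.4]
ee_rot: [0.383, 0.595, -0.378, 0.597]
ft_force: [-0.4, -0.7, 0.5]
width: 0.7
```

View pics/w6.png

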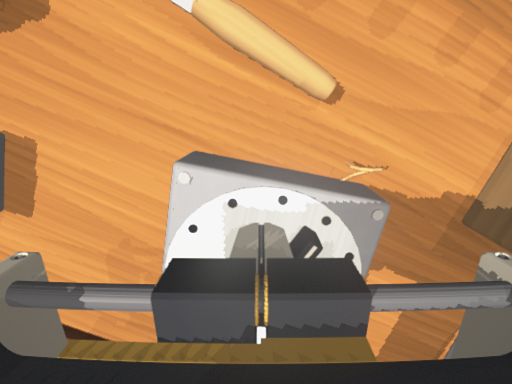

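The force has dropped to zero and the lever points towards dot 4 (326,221). I'll back off, lift and check.

```bash
python3 -m handwheel '[0,0,0,-0.4,1,0,255, 0,0,0,-0.8,2,0,255, 0,0,0,-0.8,2,2,255, 0,0,0,-0.8,2,5,255, 0,0,0,-0.8,2,8,255, 0,0,0,-0.8,-1,10,255, 0,0,0,-1.5,-5,10,255, 0,0,0,-2,-9,10,255, 0,0,0,-2.5,-13,10,255, 0,0,0,-3,-17,10,255, 0,0,0,-3.5,-20,10,255, 0,0,0,-3.5,-20,10,255]'
python3 - <<'E'
from workcell import *
from h import *
p,d=camera('top');cv2.imwrite('pics/t7.png',cv2.resize(p[145:221,215:295],None,fx=7.5,fy=7.5,interpolation=cv2.INTER_CUBIC))
p,d=camera('side');cv2.imwrite('pics/s7.png',cv2.resize(p[100:250,170:330],None,fx=4,fy=4,interpolation=cv2.INTER_CUBIC))
E
```

```text
clock: 7.42
ee_pos: [590.8, -191.1, 172.5]
ee_rot: [0.383, 0.593, -0.38, 0.597]
ft_force: [0.2, -0.4, -0.2]
width: 0.3
```

View pics/t7.png

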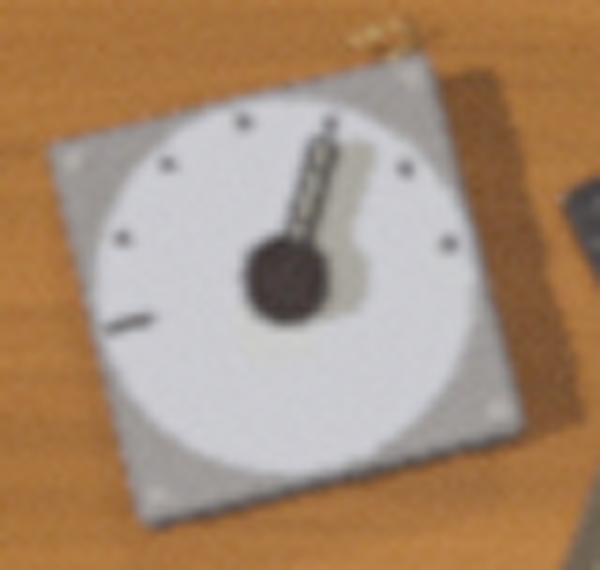

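View pics/s7.png

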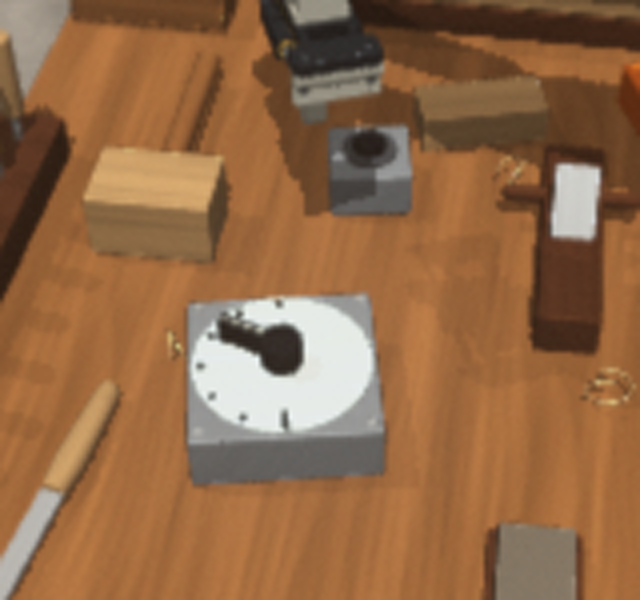

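The lever rests exactly on dot 4 (zoom pixel 330,123). Next I move above START.

```bash
python3 -m handwheel '[0,0,0,-1,-3.5,-1,255, 0,0,0,-2,-7,-3,255, 0,0,0,-3.2,-11,-5,255, 0,0,0,-3.2,-11,-6,255, 0,0,0,-3.2,-11,-6,255, 0,0,0,-3.2,-11,-6,255]'
python3 - <<'E'
from workcell import *
from h import *
s=read_state();m=camera_model('wrist');p,d=camera('wrist');cv2.imwrite('pics/w8.png',p)
print(s['ee_pos'],proj(m,s['ee_pos']),proj(m,[559,-301,64]))
E
```

```text
clock: 8.02
ee_pos: [559.7, -294.5, 111.6]
ee_rot: [0.384, 0.595, -0.378, 0.596]
ft_force: [-0.1, 1.1, 0.3]
width: 0.4
[ 559.70888007 -294.53819136  111.55079731] (np.float64(261.43752664878957), np.float64(235.0244753328606)) (np.float64(268.14781147965874), np.float64(213.82679176316532))
```

View pics/w8.png

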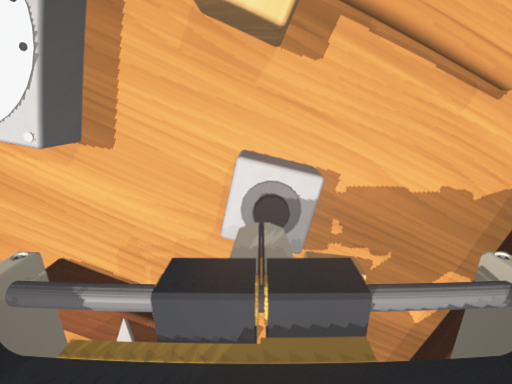

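The button appears at (271,211), within 3 px of the prediction.

```bash
python3 - <<'E'
from workcell import *
from h import *
m=camera_model('wrist');s=read_state();print(atz(m,271,211,64),s['ee_pos'])
E
python3 -m handwheel '[0,0,0,0,-0.7,-1,255, 0,0,0,0,-0.7,-2,255, 0,0,0,0,-0.7,-3,255, 0,0,0,0,-0.7,-4,255, 0,0,0,0,-0.7,-4,255, 0,0,0,0,-0.7,-4,255]'
```

```text
[ 562.9013238  -302.43937138   64.        ] [ 560.63391949 -294.55903556  112.855033  ]
clock: 8.57
ee_pos: [559.8, -300.8, 71.3]
ee_rot: [0.383, 0.596, -0.378, 0.596]
ft_force: [0.9, -0.4, 0.1]
width: 0.5
```

```bash
python3 -m handwheel '[0,0,0,0,0,-0.4,255, 0,0,0,0,0,-0.6,255, 0,0,0,0.1,-0.1,-0.8,255, 0,0,0,0.1,-0.1,-1,255, 0,0,0,0.1,-0.1,-1.2,255, 0,0,0,0.1,-0.1,-1.3,255, 0,0,0,0.1,-0.1,-1.3,255]'
```

```text
clock: 9.15
ee_pos: [561.1, -302.0, 58.6]
ee_rot: [0.383, 0.595, -0.378, 0.596]
ft_force: [-0.8, -0.1, 4.5]
width: 0.4
```

```bash
python3 -m handwheel '[0,0,0,0,0,-0.1,255, 0,0,0,0,0,-0.2,255, 0,0,0,0,0,-0.3,255, 0,0,0,0,0,-0.3,255]'
```

```text
clock: 9.48
ee_pos: [561.2, -302.1, 58.0]
ee_rot: [0.383, 0.595, -0.378, 0.597]
ft_force: [-9.2, 5.0, 18.3]
width: 0.2
```

The button has bottomed out: z=58.0 and 18 N on the hard stop. I'll release straight up and retreat.

```bash
python3 -m handwheel '[0,0,0,0,0,0.5,255, 0,0,0,0,0,1.5,255, 0,0,0,0,0,4,255, 0,0,0,0,0,8,255, 0,0,0,0,0,12,255, 0,0,0,-3,-3,15,255, 0,0,0,-6,-6,15,255, 0,0,0,-9,-9,15,255, 0,0,0,-12,-12,15,255, 0,0,0,-12,-12,15,255, 0,0,0,-12,-12,15,255]'
python3 - <<'E'
from workcell import *
from h import *
p,d=camera('top');cv2.imwrite('pics/t9.png',cv2.resize(p,None,fx=1.5,fy=1.5));m=camera_model('top')
cv2.imwrite('pics/t9z.png',cv2.resize(p[145:221,215:295],None,fx=5,fy=5))
print([atd(m,u,v,d[v,u]).round(1) for u,v in((350,191),(351,190),(157,198))],read_state()['ft_force'])
a=cv2.imread('pics/top0.png');df=np.abs(a.astype(int)-p).max(2);cv2.imwrite('pics/d9.png',np.clip(df*3,0,255).astype(np.uint8))
E
```

```text
clock: 10.4
ee_pos: [438.7, -424.6, 208.2]
ee_rot: [0.384, 0.594, -0.38, 0.596]
ft_force: [-0.3, 1.0, 0.6]
width: 0.5
[array([ 557.6, -299.1,   65.4]), array([ 560.9, -303.1,   62.5]), array([539.5, 274.9,  85.9])] [ 0.59825736  1.19480682 -0.8065687 ]
```

View pics/t9.png

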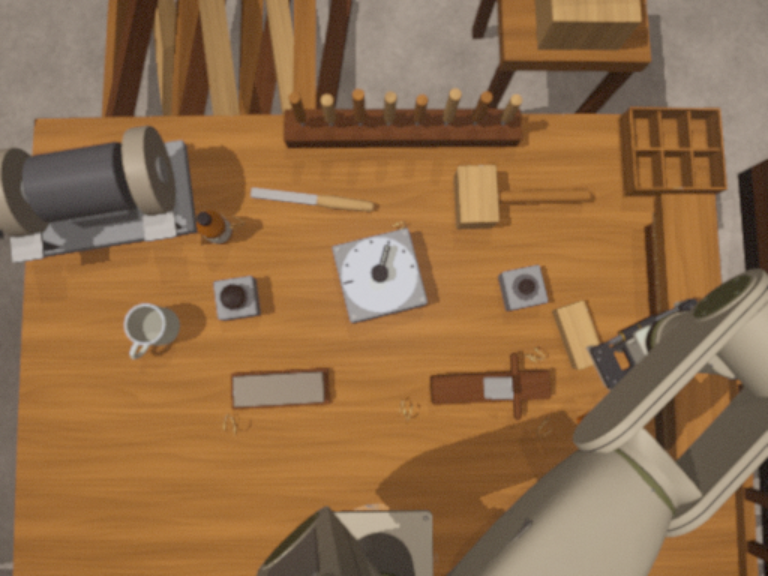

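View pics/d9.png

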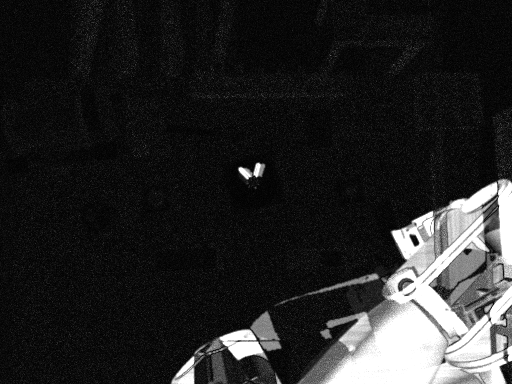

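View pics/t9z.png

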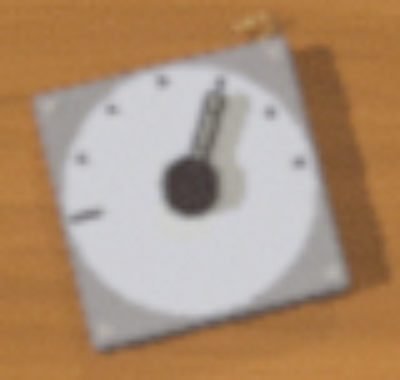

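The lever is on dot 4, and outside the area the arm covers the difference image shows only the lever as changed. START is back at about 64 mm and the robot touches nothing, so I'm handing in.

```bash
python3 -c "
from workcell import *
print(hand_in())"
```

```text
the job is handed in; nothing more can be done
None
```

The selector is at speed 4 and START has been pressed and released. The job was handed in at about 10.5 s of the 48 s allowed.

- **Selector:** it was at speed 2 to begin with. I pushed the lever clockwise from the side with the closed fingertips, one click at a time, with readings of about 5 N. The last top view shows it resting on dot 4.
- **START:** I pressed it until it bottomed out, with the fingertip at z = 58.0 mm. The force there was 18 N upward plus about 10 N sideways, since I pushed slightly past full travel onto the stop. After I let go, its top measured 62.5–65.4 mm, against 64 mm released.
- **Other things:** I never went near STOP, and its head measured about 86 mm high at the end, against 84.5 mm nominal. Comparing the top views before and after, only the lever and the arm changed. The arm hides the lower right of that view, including the orange decoy, so I could not check that part. The gripper was clear of everything, with wrist force readings within noise.

The measured arm position wandered by 2–4 mm between moves, and the camera estimates of the START centre differed by up to 4 mm. Neither affected the result.

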